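# Find the full tack tin and slide it into its dock

## Task

Three identical closed tack tins stand on the frame-stretching table; only one is still full. Nudge them to feel which one is heavy, then slide that one into the wooden dock, gently, until it rests fully home against the back wall. Leave the two light tins standing on the table clear of the dock, tip no tin, and do not disturb the clipper, the tape roll or the jar.

Things in the scene. Friction and masses are not known exactly. Their poses are not given: they have to be found in the camera images.
- tin_a: one of three closed tins that look alike: round, blue, copper band, flat steel lid, 90 mm diameter (too wide to grasp), 62 mm high; origin at the centre of its underside. Any one of the three is full, 0.8 to 0.95 kg; the other two are nearly empty, 0.17 kg. Pushed slowly below its lid it slides on the table without tipping; steady sliding takes about 2 to 6 N if full, under 1 N if empty
- tin_b: one of three closed tins that look alike: round, blue, copper band, flat steel lid, 90 mm diameter (too wide to grasp), 62 mm high; origin at the centre of its underside. Any one of the three is full, 0.8 to 0.95 kg; the other two are nearly empty, 0.17 kg. Pushed slowly below its lid it slides on the table without tipping; steady sliding takes about 2 to 6 N if full, under 1 N if empty
- tin_c: one of three closed tins that look alike: round, blue, copper band, flat steel lid, 90 mm diameter (too wide to grasp), 62 mm high; origin at the centre of its underside. Any one of the three is full, 0.8 to 0.95 kg; the other two are nearly empty, 0.17 kg. Pushed slowly below its lid it slides on the table without tipping; steady sliding takes about 2 to 6 N if full, under 1 N if empty
- dock: low U-shaped wooden tin holder fixed to the table, no floor: the tin slides in on the table. Walls 36 mm high, 14 mm thick, inner width 102 mm. Its x axis points inwards, from the open mouth to the back wall (inner face at x = +45 mm). Origin on the table, where the axis of a fully home tin stands
- dock_seat (a point): same point and axes as the dock's origin. The dock's side walls run straight from the back wall to x = -30 mm, then flare out to a mouth about 126 mm wide inside, 152 mm outside, at x = -54 mm
- table: the fixed white table top, at height 0
- clipper: rug clipper lying on the table, blue, red and copper barrel with a black head, about 190 mm long along its x, 47 mm wide and high; origin under its middle. Bystander
- tape: brown tape roll lying flat, 100 mm diameter, 25 mm high, origin under its centre. Bystander
- jar: small white jar, 60 mm diameter, 75 mm high, origin under its centre. Bystander
Not all that is in view belongs to the job. There is more than one size of the dock; the one meant has the size given above.

How it is judged:
At the end, for the whole second after the job is handed in: The full tin stands upright in the dock, within 5 mm of fully home and within 10 mm of the dock's centre line; the two light tins stand upright on the table, more than 100 mm from the seat; all tins at rest (((x of tin_a in the frame of dock_seat between -0.005 and 0.005 m and y of tin_a in the frame of dock_seat between -0.01 and 0.01 m and contact force between tin_a and table above 4 N and horizontal distance between each of tin_b, tin_c and dock_seat above 0.1 m) or (x of tin_b in the frame of dock_seat between -0.005 and 0.005 m and y of tin_b in the frame of dock_seat between -0.01 and 0.01 m and contact force between tin_b and table above 4 N and horizontal distance between each of tin_a, tin_c and dock_seat above 0.1 m) or (x of tin_c in the frame of dock_seat between -0.005 and 0.005 m and y of tin_c in the frame of dock_seat between -0.01 and 0.01 m and contact force between tin_c and table above 4 N and horizontal distance between each of tin_a, tin_b and dock_seat above 0.1 m)) and angle between each of tin_a, tin_b, tin_c's own z axis and vertical below 0.05 rad and height (world z) of each of tin_a, tin_b, tin_c below 0.005 m and linear speed of each of tin_a, tin_b, tin_c below 0.01 m/s); the robot touches nothing.
It fails at once if a tin is tipped by more than 0.3 rad (angle between any of tin_a, tin_b, tin_c's own z axis and vertical above 0.3 rad).
It fails at once if a tin is rammed against the dock with more than 25 N (contact force between any of tin_a, tin_b, tin_c and dock above 25 N).
It fails at once if the clipper, the tape roll or the jar is moved by more than 15 mm (distance of any of clipper, tape, jar from where it was at the start of the episode above 0.015 m).
It also fails if it takes over 72 s, if anything falls off the work surface, if the arm or the gripper's body presses on something with over 40 N, if the wrist force passes 120 N, or if a joint passes its speed limit or range.

## Robot

A 6-joint arm with a two-finger parallel gripper is mounted at the origin on the work surface. World frame = base frame: x ahead of the robot, y to its left, z up, the work surface at z = 0. Lengths are in m, angles in rad, forces in N, time in s.
With the tool pointing down it reaches from about 0.425 to 0.925 m from the base axis. Payload 12.5 kg.
Tool frame: the origin (TCP) lies at the very end of the fingers, on their centre line; the grasp point (between the pads) lies behind it (robot.hold_point_z is the z of the grasp point in the tool frame, in m); z points along the fingers, y is the direction in which the jaws open and shut (so a half turn about z gives the same grasp; the last joint's range is limited). The gripper opens to 85 mm and grips with 20 to 120 N. Pads are 22 mm wide; open, the fingers measure 114 mm over their backs; the gripper's body (76 mm by 85 mm) begins 54 mm behind the grasp point. The pads swing forward as they close: fully open they stand 13 mm farther back than shut.
Start: joints at [0.996, 0.491, 1.559, -0, 1.092, -0.106], TCP at [0.282, 0.558, 0.231] pointing down, gripper open.
Joint ranges: [-3.1, 3.1], [-0.84, 2.19], [0.05, 2.79], [-1.13, 4.28], [0.06, 2.93], [-2.69, 2.69]. Speed limits (rad/s): [2.22, 2.22, 2.79, 3.14, 3.14, 3.14].

## Interface

Orientations are given as a 3x3 rotation matrix whose columns are the frame's x, y, z axes.
In Python, from station import robot gives the robot as it stands.
- The arm moves only by the tool carry_out, never from a script. Its argument "moves" is a list of rows, each a list of 7 numbers: the turn, a rotation vector about the tool's x, y, z in rad, then the shift along the tool's x, y, z in cm, then the closure in counts, from 0 (fully open) to 255 (shut). In form: [[rx, ry, rz, dx, dy, dz, fingers], ...]. A call has 1 to 12 rows; each row is the pose to reach, as a shift and turn from the pose commanded when the call began, along the tool's axes at that moment; what a row does not reach only later rows make up. A row lasts 1/10 s, in which the tool goes at most 50 mm and 8.59 degrees, less where a joint would pass 70% of its speed; a pose out of reach is approached as far as the arm can. A call with a gripper value outside its range is refused whole. The fingers move at their own pace and stop on an object; "grip_force" is the grip in N (left out, the last holds). Time passes only in rows, so rows that repeat a pose let the fingers close. It gives the time, the measured TCP pose, the force and the opening at its end, in the units of the state.
- robot.read_state(): the state, without advancing time (a new reading comes with each control period).
- robot.snapshot(name): name is "side" or "top"; returns a dict with "color" (480x640x3 uint8, red, green, blue), "range_z" (480x640 float32, m along the optical axis (not along the pixel's ray), 0 where there is no reading), "fx", "fy", "cx", "cy" (pixels), "T" (4x4, takes a point from camera to world coordinates). Camera axes: x right, y up, looking along -z (the intrinsics and any distortion apply to the point x, -y, -z); pixel columns grow to the right and rows downward; lengths in m; the calibration is good to about 2 mm. A picture is of the moment at which its call begins.
- robot.close_job(): hands the job in, once; it reports no verdict.
Trained networks look in the newest picture that a camera, given by its name, has taken for a name from the list of things; names that differ only in an ending like _2 or _b are one class to them, and where a whole thing is asked for, a point or a joint stands for the part that bears it (a point fixed in the world has none). Each returns a list of dicts, best first, with "conf" (0 to 1); they miss things now and then, are a little off and sometimes report something else, mostly with a low value. They report only what shows in the picture. A call takes as long as a camera call. They do not tell look-alikes from the thing itself.
- robot.boxes_of(camera, label): "extent" ([left, top, right, bottom] in pixels, round what is visible of it).
- robot.tip_of(camera, label): "location" ([column, row] in pixels: a listed point, or the origin of a listed thing).
The state is a dict: "t": time; "joint_pos": joint angles; "joint_velocities": joint speeds; "effort": joint torques, N m; "tcp_pos": TCP position; "tool_rot": TCP orientation; "contact_force": force on the tool from outside, world axes, zero at the start; "moment": the same for the moment, N m; "width": finger opening in m.
Only numpy, scipy, OpenCV 4.12 (cv2) and the standard library are available. Lean on these libraries where they do the work, as an engineer would, in place of code of your own. Each camera call takes 0.05 s, during which the arm holds its last target.

## Working session

There is one attempt and no reset: what is moved stays moved. The work goes in short steps, Python scripts to look and compute and a tool call to move; the robot and the scene stay as the last step left them, time stands still between calls to the robot, and variables do not carry over. Pictures are saved under pics/ and viewed, and the job is handed in when it is done.

Besides the shell and the picture viewer there is one more tool, called after "Emit:" in YAML: its name, and indented under it one key for each argument. carry_out: Moves the arm, as the interface text tells. Its arguments: {"type":"object","properties":{"moves":{"type":"array"},"grip_force":{"type":"number"}},"required":["moves"]}

```bash
mkdir -p pics; ls; cat > h.py <<'E'
import numpy as np, cv2
from station import robot
def w(s,u,v,z=None):
    T=np.array(s["T"]); d=np.array([(u-s["cx"])/s["fx"],-(v-s["cy"])/s["fy"],-1.0])
    if z is None:
        r=s["range_z"][int(round(v)),int(round(u))]; return T[:3,:3]@(d*r)+T[:3,3]
    D=T[:3,:3]@d; return T[:3,3]+D*(z-T[2,3])/D[2]
def cloud(s):
    r=s["range_z"]; v,u=np.mgrid[:480,:640]
    p=np.stack([(u-s["cx"])/s["fx"]*r,-(v-s["cy"])/s["fy"]*r,-r],-1); T=np.array(s["T"])
    P=p@T[:3,:3].T+T[:3,3]; P[r==0]=np.nan; return P
E
python3 - <<'E'
from h import *
print(robot.read_state(), robot.hold_point_z)
for n in ("top","side"):
    s=robot.snapshot(n); cv2.imwrite(f"pics/{n}0.png",s["color"][:,:,::-1]); np.save(n+"0.npy",s,allow_pickle=True)
    print(n,{k:v for k,v in s.items() if k not in("color","range_z")})
    for l in ("tin_a","dock","clipper","tape","jar"):
        print(l,[(np.round(b["extent"]).tolist(),round(b["conf"],2)) for b in robot.boxes_of(n,l)])
    print([(t["location"],t["conf"]) for t in robot.tip_of(n,"dock_seat")])
E
```

```text
pics
{'t': 0.0, 'joint_pos': array([ 9.96389762e-01,  4.91562345e-01,  1.55948448e+00,  1.19291812e-05,
        1.09170741e+00, -1.05607234e-01]), 'joint_velocities': array([-0.00014973, -0.00180391,  0.00030874,  0.00037664,  0.00075028,
        0.00029606]), 'effort': array([-2.57772095e-03, -6.18430924e+01, -2.61600119e+01, -1.66203085e-04,
        3.94985225e-03, -4.42068909e-06]), 'tcp_pos': array([0.28223276, 0.5573732 , 0.23071395]), 'tool_rot': array([[-8.92108882e-01,  4.51820022e-01, -6.40015994e-04],
       [ 4.51820456e-01,  8.92108366e-01, -9.69411467e-04],
       [ 1.32964112e-04, -1.15399290e-03, -9.99999325e-01]]), 'contact_force': array([-0.08557763,  1.16140782, -0.5949456 ]), 'moment': array([-0.02432675, -0.01174315, -0.01423753]), 'width': 0.08571314218444742} -0.0187
top {'fx': 606.8064979766627, 'fy': 606.8064979766627, 'cx': 321.9643923253914, 'cy': 229.72820824726878, 'T': array([[ 6.22898636e-04,  9.97751996e-01, -6.70116942e-02,
         4.95652900e-01],
       [-9.99995515e-01,  4.25178644e-04, -2.96475120e-03,
        -1.82474706e-02],
       [-2.92959449
[... 679 characters left out ...]
2, 'T': array([[ 0.81625388,  0.39626416, -0.42036212,  0.12047281],
       [-0.5776893 ,  0.55717836, -0.59651265, -0.70174691],
       [-0.0021599 ,  0.72974447,  0.68371657,  0.85528006],
       [ 0.        ,  0.        ,  0.        ,  1.        ]])}
tin_a [([243.0, 258.0, 280.0, 305.0], 0.87), ([198.0, 211.0, 229.0, 250.0], 0.71), ([270.0, 296.0, 314.0, 350.0], 0.55)]
dock [([376.0, 208.0, 416.0, 244.0], 0.94), ([309.0, 209.0, 366.0, 258.0], 0.77), ([288.0, 183.0, 318.0, 212.0], 0.56)]
clipper [([202.0, 156.0, 259.0, 190.0], 0.86)]
tape [([415.0, 338.0, 465.0, 386.0], 0.6)]
jar [([159.0, 176.0, 185.0, 210.0], 0.56)]
[([303.4, 206.1], 0.86), ([398.4, 228.6], 0.74), ([333.2, 235.0], 0.55)]
```

```bash
python3 - <<'E'
import cv2
a=cv2.imread("pics/top0.png")[110:350,110:510]; cv2.imwrite("pics/top0c.png",cv2.resize(a,None,fx=2,fy=2,interpolation=cv2.INTER_CUBIC))
E
```

```text
(no output)
```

View pics/top0c.png

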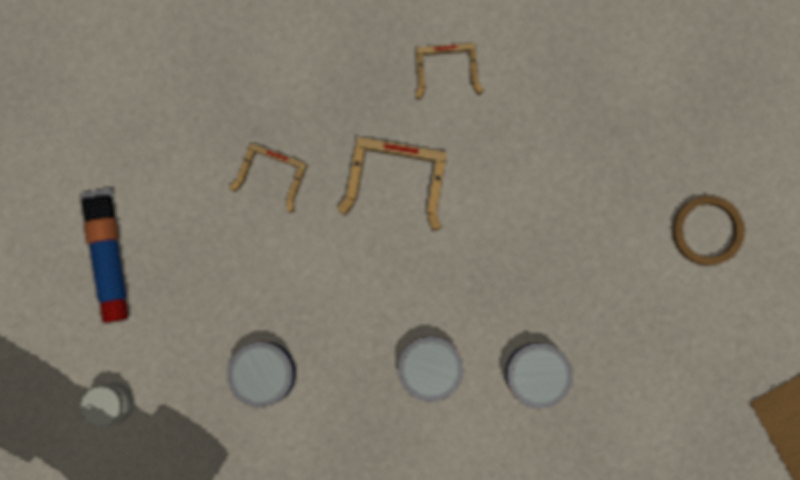

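View pics/side0.png

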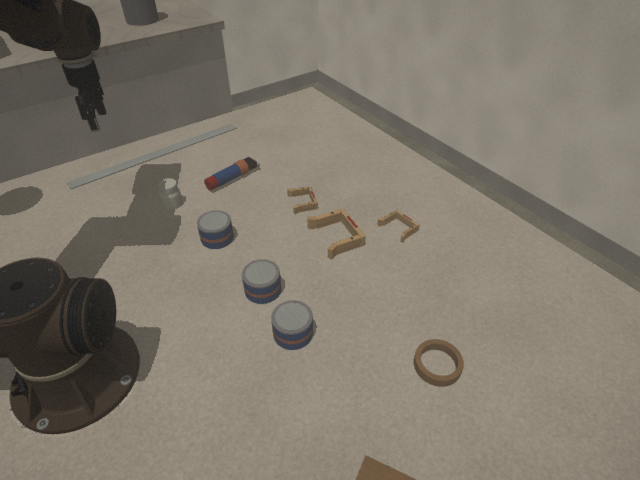

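The three docks are at top pixels (245,199), (334,146) and (304,202). Only the last one's inner width, about 37 px at 350 px/m, fits 102 mm, so the middle large one is meant. I'll check this with metric fits and an enlarged crop.

```bash
python3 - <<'E'
from h import *
s=np.load("top0.npy",allow_pickle=True).item(); P=cloud(s); g=s["color"].copy()
a=g[170:235,265:345,::-1]; cv2.imwrite("pics/dockc.png",cv2.resize(a,None,fx=9,fy=9,interpolation=cv2.INTER_CUBIC))
for n in("top","side"):
    s=np.load(n+"0.npy",allow_pickle=True).item(); P=cloud(s)
    z=P[...,2]
    for nm,(cx,cy) in dict(ta=(325,295),tb=(379,297),tc=(241,298),dock=(303,202),jar=(162,310),tape=(464,225),clip=(164,240)).items():
        c=w(np.load("top0.npy",allow_pickle=True).item(),cx,cy,0.05)
        m=(np.hypot(P[...,0]-c[0],P[...,1]-c[1])<(.08 if nm!="clip" else .12))
        lo,hi=dict(dock=(.029,.045),jar=(.06,.09),tape=(.017,.035),clip=(.02,.06)).get(nm,(.054,.072))
        q=P[m&(z>lo)&(z<hi)]
        if len(q)<5: print(n,nm,len(q));continue
        (x,y),r=cv2.minEnclosingCircle(q[:,:2].astype(np.float32))
        print(n,nm,len(q),"mean",q.mean(0).round(4),"circ",round(x,4),round(y,4),round(r,4), cv2.minAreaRect(q[:,:2].astype(np.float32)))
E
```

```text
top ta 816 mean [ 0.4315 -0.0203  0.062 ] circ 0.4314 -0.0203 0.0448 ((0.4310595691204071, -0.020335234701633453), (0.08556139469146729, 0.08804738521575928), 89.7658920288086)
top tb 814 mean [ 0.4223 -0.1699  0.0621] circ 0.4223 -0.1702 0.0451 ((0.42254018783569336, -0.1699424386024475), (0.08907242119312286, 0.08737903833389282), 63.947017669677734)
top tc 815 mean [0.4235 0.2148 0.0621] circ 0.4235 0.2151 0.0454 ((0.4235857427120209, 0.2147599756717682), (0.08739887923002243, 0.08855745196342468), 26.56990623474121)
top dock 486 mean [0.7096 0.0349 0.0359] circ 0.6881 0.0389 0.0794 ((0.6938273310661316, 0.0345756821334362), (0.13873684406280518, 0.11108691990375519), 80.58980560302734)
top jar 318 mean [0.3815 0.4282 0.0741] circ 0.3821 0.4296 0.0275 ((0.3814433813095093, 0.4287399351596832), (0.05166417360305786, 0.053236644715070724), 17.145755767822266)
top tape 417 mean [ 0.6252 -0.4158  0.0243] circ 0.6252 -0.4154 0.0508 ((0.625900387763977, -0.41510456800460815), (0.09758653491735458, 0.09896018356084824), 13.954556465148926)
top clip 989 mean [0.5886 0.4371 0.0382] circ 0.
[... 656 characters left out ...]
)
side dock 448 mean [0.7045 0.0324 0.0347] circ 0.6875 0.0394 0.0792 ((0.6925050020217896, 0.03359680995345116), (0.14326904714107513, 0.11113229393959045), 82.58554077148438)
side jar 231 mean [0.379  0.4223 0.072 ] circ 0.381 0.4282 0.0294 ((0.38018563389778137, 0.4276280999183655), (0.05356112867593765, 0.052099648863077164), 78.64411926269531)
side tape 806 mean [ 0.6234 -0.4191  0.0238] circ 0.6253 -0.4168 0.0508 ((0.6250162124633789, -0.4165215790271759), (0.10003387182950974, 0.09852679073810577), 51.48876953125)
side clip 615 mean [0.5797 0.4277 0.0352] circ 0.5885 0.4352 0.0953 ((0.5869425535202026, 0.438872367143631), (0.18873979151248932, 0.047576259821653366), 9.551054000854492)
```

View pics/dockc.png

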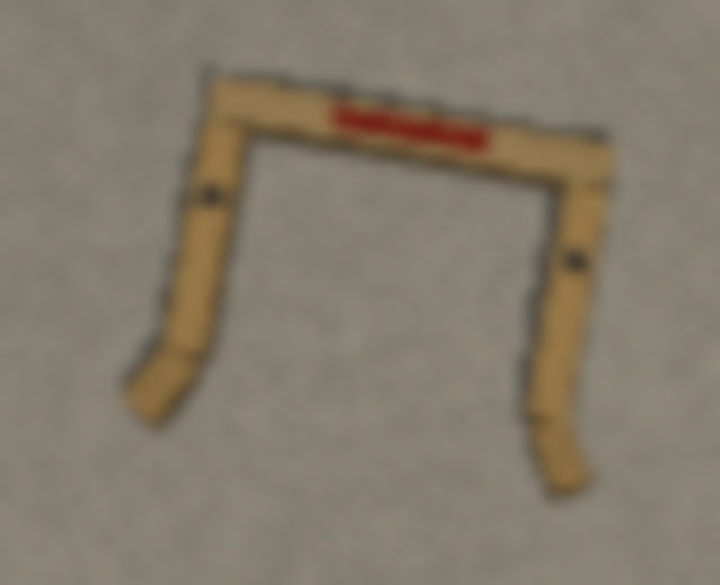

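The crop shows the large dock with its back wall at the top and its mouth towards the robot, about 111 mm deep by 150 mm wide. That matches the description. Next I'll fit its template for the exact pose.

```bash
python3 - <<'E'
from h import *
from scipy.optimize import minimize
def sd(p): # p in dock frame -> inside-ness via polygons
    polys=[[(45,-65),(59,-65),(59,65),(45,65)],
      [(-30,51),(45,51),(45,65),(-30,65)],[(-54,63),(-30,51),(-30,65),(-54,76)]]
    polys+= [[(x,-y) for x,y in q] for q in polys[1:]]
    d=np.full(len(p),-1e9)
    for q in polys:
        c=np.array(q,np.float32).reshape(-1,1,2)
        d=np.maximum(d,[cv2.pointPolygonTest(c,(float(a),float(b)),True) for a,b in p])
    return d
for n in("top","side"):
    s=np.load(n+"0.npy",allow_pickle=True).item(); P=cloud(s); z=P[...,2]
    m=(np.hypot(P[...,0]-.69,P[...,1]-.035)<.1)
    top=P[m&(z>.030)&(z<.04)][:,:2]*1000; 
    def cost(v):
        c,sn=np.cos(v[2]),np.sin(v[2]); R=np.array([[c,-sn],[sn,c]])
        p=(top-v[:2])@R
        return np.mean(np.clip(-sd(p),0,8)**2)+0.0*0 - 0.3*np.mean(np.clip(sd(p),0,4))
    best=min((minimize(cost,[690+a,35+b,-.16+t],method="Nelder-Mead",options=dict(initial_simplex=np.array([[690+a,35+b,-.16+t],[696+a,35+b,-.16+t],[690+a,41+b,-.16+t],[690+a,35+b,-.1+t]]))) for a in(-5,5) for b in(0,) for t in(-.05,.05)),key=lambda r:r.fun)
    print(n,best.x.round(3),best.fun,len(top))
E
```

```text
top [ 6.88873e+02  3.04930e+01 -1.75000e-01] -0.7567805908451916 459
side [ 6.88036e+02  2.90100e+01 -1.70000e-01] -0.529028318665851 509
```

```bash
cat >> h.py <<'E'
SEAT=np.array([.6885,.030]); YAW=-.172
U=np.array([np.cos(YAW),np.sin(YAW)]); N=np.array([-U[1],U[0]])
def plan(p,xyaw=None):
    """deltas in tool axes (cm) and rz to get to world p, tool x axis yaw (mod pi)"""
    s=robot.read_state(); R=s["tool_rot"]; d=R.T@(np.array(p)-s["tcp_pos"])*100
    rz=0
    if xyaw is not None:
        c=np.arctan2(R[1,0],R[0,0]); rz=-(xyaw-c); rz=(rz+np.pi/2)%np.pi-np.pi/2
    print("to",np.round(p,3),"rz %.3f"%rz,"d cm",d.round(2),"q6 %.2f"%s["joint_pos"][5],"t %.2f"%s["t"])
E
python3 - <<'E'
from h import *
C=np.array([.4235,.2145]);S=SEAT-.19*U; d=(S-C)/np.linalg.norm(S-C);print(S,d)
a=np.arctan2(d[1],d[0])
p=C-.075*d
plan([*p,.15],a);plan([*p,.012],a)
E
```

```text
[0.50130356 0.0625191 ] [ 0.45568881 -0.89013915]
to [0.389 0.281 0.15 ] rz 0.629 d cm [-22.03 -19.82   8.13] q6 -0.11 t 0.70
to [0.389 0.281 0.012] rz 0.629 d cm [-22.02 -19.82  21.93] q6 -0.11 t 0.70
```

Emit:
carry_out:
  moves:
    - [0,0,0.15,-4,-4,2,60]
    - [0,0,0.3,-8,-7,4,60]
    - [0,0,0.45,-12,-10.5,6,60]
    - [0,0,0.63,-16,-14,8,60]
    - [0,0,0.63,-20,-18,8.1,60]
    - [0,0,0.63,-22,-19.8,8.1,60]
    - [0,0,0.63,-22,-19.8,8.1,60]
    - [0,0,0.63,-22,-19.8,8.1,60]

```text
t: 1.5
tcp_pos: [0.3899, 0.2805, 0.1505]
tool_rot: [[-0.452, 0.892, 0.0], [0.892, 0.452, 0.0], [0.0, 0.0, -1.0]]
contact_force: [-0.3, 0.0, -0.0]
width: 0.0654
```

```bash
python3 - <<'E'
from h import *
C=np.array([.4235,.2145]);S=SEAT-.19*U; d=(S-C)/np.linalg.norm(S-C)
a=np.arctan2(d[1],d[0]); s=robot.read_state();print(s["tcp_pos"],s["width"],s["contact_force"])
p=C-.075*d
plan([*p,.012],a); plan([*(C-.05*d),.012],a)
E
```

```text
[0.38988454 0.28050475 0.15047428] 0.0653605229227062 [-0.25761973  0.04727156 -0.02171374]
to [0.389 0.281 0.012] rz -0.004 d cm [ 0.09 -0.02 13.85] q6 0.02 t 1.50
to [0.401 0.259 0.012] rz -0.004 d cm [-2.410e+00 -1.000e-02  1.385e+01] q6 0.02 t 1.50
```

Emit:
carry_out:
  moves:
    - [0,0,0,0,0,4,60]
    - [0,0,0,0,0,8,60]
    - [0,0,0,0,0,12,60]
    - [0,0,0,0,0,13.8,60]
    - [0,0,0,-0.6,0,13.8,60]
    - [0,0,0,-1.2,0,13.8,60]
    - [0,0,0,-1.8,0,13.8,60]
    - [0,0,0,-2.2,0,13.8,60]
    - [0,0,0,-2.5,0,13.8,60]
    - [0,0,0,-2.8,0,13.8,60]

```text
t: 2.5
tcp_pos: [0.4023, 0.2564, 0.0129]
tool_rot: [[-0.454, 0.891, 0.001], [0.891, 0.454, 0.001], [0.0, 0.001, -1.0]]
contact_force: [0.2, -0.0, -0.3]
width: 0.0654
```

Emit:
carry_out:
  moves:
    - [0,0,0,-0.3,0,0,60]
    - [0,0,0,-0.6,0,0,60]
    - [0,0,0,-0.9,0,0,60]
    - [0,0,0,-1.2,0,0,60]
    - [0,0,0,-1.5,0,0,60]

```text
t: 3.0
tcp_pos: [0.4088, 0.2431, 0.0123]
tool_rot: [[-0.455, 0.891, -0.0], [0.891, 0.455, 0.0], [0.0, 0.0, -1.0]]
contact_force: [-1.8, 1.8, 1.6]
width: 0.0656
```

Emit:
carry_out:
  moves:
    - [0,0,0,-0.3,0,0,60]
    - [0,0,0,-0.6,0,0,60]

```text
t: 3.2
tcp_pos: [0.4115, 0.2377, 0.0123]
tool_rot: [[-0.455, 0.891, -0.0], [0.891, 0.455, 0.0], [0.0, 0.0, -1.0]]
contact_force: [-0.4, 1.9, 2.4]
width: 0.0653
```

Emit:
carry_out:
  moves:
    - [0,0,0,-0.3,0,0,60]
    - [0,0,0,-0.6,0,0,60]

```text
t: 3.4
tcp_pos: [0.4143, 0.2324, 0.0123]
tool_rot: [[-0.455, 0.891, 0.0], [0.891, 0.455, 0.0], [0.0, 0.0, -1.0]]
contact_force: [-1.1, 2.1, 2.2]
width: 0.0656
```

Emit:
carry_out:
  moves:
    - [0,0,0,-0.3,0,0,60]
    - [0,0,0,-0.6,0,0,60]
    - [0,0,0,-0.9,0,0,60]
    - [0,0,0,-1.2,0,0,60]

```text
t: 3.8
tcp_pos: [0.4198, 0.2217, 0.0123]
tool_rot: [[-0.455, 0.891, 0.0], [0.891, 0.455, 0.0], [0.0, 0.0, -1.0]]
contact_force: [-1.0, 1.4, 1.9]
width: 0.0657
```

```bash
cat >> h.py <<'E'
def tins(n="top"):
    s=robot.snapshot(n); P=cloud(s); z=P[...,2]; 
    m=((z>.054)&(z<.07)&(s["color"].max(2)>0)).astype(np.uint8)
    k,l,st,c=cv2.connectedComponentsWithStats(m)
    for i in range(1,k):
        if st[i,4]>120:
            q=P[l==i]; (x,y),r=cv2.minEnclosingCircle(q[:,:2].astype(np.float32)); print(n,st[i,4],"c %.4f %.4f r %.4f z %.4f"%(x,y,r,q[:,2].mean()),np.round(c[i]))
    return s
E
python3 - <<'E'
from h import *
s=robot.read_state();print(s["tcp_pos"],s["contact_force"],s["moment"])
for n in("top","side"):
    s=tins(n);cv2.imwrite(f"pics/{n}1.png",s["color"][:,:,::-1])
s=robot.read_state();print(s["tcp_pos"],s["contact_force"])
E
```

```text
[0.41976969 0.22168593 0.01232015] [-1.03521369  1.4240108   1.90117282] [ 0.27334367  0.16142738 -0.05187417]
top 397 c 0.4392 0.1823 r 0.0446 z 0.0618 [257. 289.]
top 791 c 0.4313 -0.0203 r 0.0448 z 0.0619 [324. 294.]
top 801 c 0.4222 -0.1704 r 0.0451 z 0.0622 [379. 297.]
side 857 c 2.2027 0.6870 r 0.6771 z 0.0621 [534.  43.]
side 177 c 0.8817 1.2996 r 0.1157 z 0.0621 [200.  53.]
side 151 c 0.4254 1.2990 r 0.0729 z 0.0622 [97. 78.]
side 743 c 0.4259 0.2009 r 0.0685 z 0.0618 [222. 225.]
side 895 c 0.4312 -0.0207 r 0.0475 z 0.0616 [260. 274.]
side 1164 c 0.4215 -0.1711 r 0.0462 z 0.0617 [291. 317.]
side 720 c -0.0120 -0.0306 r 0.0945 z 0.0618 [ 68. 382.]
[0.41983524 0.22155466 0.01226211] [ 0.01450285 -0.15945357  0.96382397]
```

View pics/side1.png

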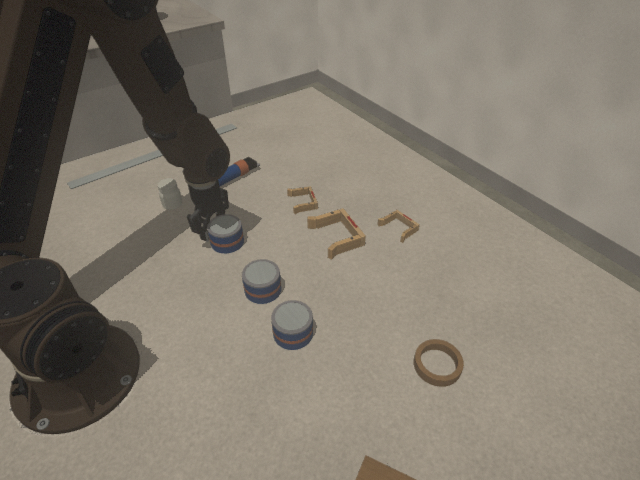

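C moves at roughly 2 N (readings 1.7–2.4, idle about 0.2). To be sure, I'll nudge A the same way as a comparison, in −y, which also clears the lane.

```bash
python3 - <<'E'
from h import *
p=[.432,.050]
plan([.41,.24,.012]); plan([.41,.24,.13]); plan([*p,.13],-np.pi/2); plan([*p,.012],-np.pi/2)
E
```

```text
to [0.41  0.24  0.012] rz 0.000 d cm [ 2.09 -0.04  0.03] q6 -0.13 t 3.90
to [0.41 0.24 0.13] rz 0.000 d cm [  2.09  -0.04 -11.77] q6 -0.13 t 3.90
to [0.432 0.05  0.13 ] rz 0.472 d cm [-15.84  -6.71 -11.77] q6 -0.13 t 3.90
to [0.432 0.05  0.012] rz 0.472 d cm [-15.84  -6.71   0.03] q6 -0.13 t 3.90
```

Emit:
carry_out:
  moves:
    - [0,0,0,1,0,0,60]
    - [0,0,0,2,0,0,60]
    - [0,0,0,2.1,0,-4,60]
    - [0,0,0,2.1,0,-8,60]
    - [0,0,0,2.1,0,-11.8,60]
    - [0,0,0.12,-2,-2,-11.8,60]
    - [0,0,0.24,-6,-3.5,-11.8,60]
    - [0,0,0.36,-10,-5,-11.8,60]
    - [0,0,0.47,-14,-6.7,-11.8,60]
    - [0,0,0.47,-15.8,-6.7,-11.8,60]
    - [0,0,0.47,-15.8,-6.7,-11.8,60]

```text
t: 5.0
tcp_pos: [0.4325, 0.0497, 0.1304]
tool_rot: [[0.0, 1.0, 0.001], [1.0, -0.0, -0.0], [-0.0, 0.001, -1.0]]
contact_force: [0.5, 0.5, -0.1]
width: 0.0653
```

```bash
python3 - <<'E'
from h import *
p=[.432,.050]
plan([*p,.012],-np.pi/2); tins()
E
```

```text
to [0.432 0.05  0.012] rz -0.000 d cm [ 0.03 -0.06 11.84] q6 -0.04 t 5.00
top 752 c 0.4384 0.1842 r 0.0455 z 0.0621 [249. 291.]
top 448 c 0.4317 -0.0209 r 0.0445 z 0.0619 [330. 294.]
top 796 c 0.4223 -0.1705 r 0.0451 z 0.0619 [379. 297.]
```

Emit:
carry_out:
  moves:
    - [0,0,0,0,0,4,60]
    - [0,0,0,0,0,8,60]
    - [0,0,0,0,0,11,60]
    - [0,0,0,0,0,11.8,60]
    - [0,0,0,-0.6,0,11.8,60]
    - [0,0,0,-1.2,0,11.8,60]
    - [0,0,0,-1.8,0,11.8,60]
    - [0,0,0,-2.1,0,11.8,60]
    - [0,0,0,-2.4,0,11.8,60]
    - [0,0,0,-2.7,0,11.8,60]

```text
t: 6.05
tcp_pos: [0.432, 0.0233, 0.0127]
tool_rot: [[-0.002, 1.0, 0.001], [1.0, 0.002, 0.0], [0.0, 0.001, -1.0]]
contact_force: [0.0, -0.1, -0.7]
width: 0.0654
```

Emit:
carry_out:
  moves:
    - [0,0,0,-0.3,0,0,60]
    - [0,0,0,-0.6,0,0,60]
    - [0,0,0,-0.9,0,0,60]
    - [0,0,0,-1.2,0,0,60]

```text
t: 6.45
tcp_pos: [0.4319, 0.0115, 0.0123]
tool_rot: [[-0.002, 1.0, -0.0], [1.0, 0.002, 0.0], [0.0, -0.0, -1.0]]
contact_force: [0.0, 1.6, 1.4]
width: 0.0656
```

Emit:
carry_out:
  moves:
    - [0,0,0,-0.3,0,0,60]
    - [0,0,0,-0.6,0,0,60]

```text
t: 6.65
tcp_pos: [0.4319, 0.0055, 0.0123]
tool_rot: [[-0.002, 1.0, -0.0], [1.0, 0.002, 0.0], [0.0, -0.0, -1.0]]
contact_force: [0.3, 0.8, 1.8]
width: 0.0655
```

Emit:
carry_out:
  moves:
    - [0,0,0,-0.3,0,0,60]
    - [0,0,0,-0.6,0,0,60]

```text
t: 6.85
tcp_pos: [0.4319, -0.0005, 0.0123]
tool_rot: [[-0.002, 1.0, -0.0], [1.0, 0.002, 0.0], [0.0, -0.0, -1.0]]
contact_force: [-0.3, 1.0, 0.6]
width: 0.0655
```

Emit:
carry_out:
  moves:
    - [0,0,0,-0.3,0,0,60]
    - [0,0,0,-0.6,0,0,60]

```text
t: 7.05
tcp_pos: [0.4319, -0.0065, 0.0123]
tool_rot: [[-0.002, 1.0, -0.0], [1.0, 0.002, 0.0], [0.0, -0.0, -1.0]]
contact_force: [-0.3, 1.9, 0.9]
width: 0.0654
```

```bash
python3 - <<'E'
from h import *
tins()
s=robot.read_state();print(s["tcp_pos"],s["contact_force"])
E
```

```text
top 813 c 0.4385 0.1844 r 0.0452 z 0.0619 [250. 291.]
top 805 c 0.4229 -0.1704 r 0.0452 z 0.0621 [379. 297.]
[ 0.43195689 -0.00681599  0.01227781] [ 0.12075875 -0.31071587 -0.00663226]
```

A reads 0.8–1.9 N (mean 1.3) and C about 2.1 N. The sensor noise makes that unclear, so I'll nudge B as well.

```bash
python3 - <<'E'
from h import *
d=np.array([.8,.6]);B=np.array([.4226,-.1705]); p=B-.063*d; a=np.arctan2(.6,.8)
plan([.432,.008,.012]);plan([*p,.13],a)
E
```

```text
to [0.432 0.008 0.012] rz 0.000 d cm [1.48 0.01 0.03] q6 -0.17 t 7.10
to [ 0.372 -0.208  0.13 ] rz 0.929 d cm [-20.14  -6.01 -11.77] q6 -0.17 t 7.10
```

Emit:
carry_out:
  moves:
    - [0,0,0,0.6,0,0,60]
    - [0,0,0,1.4,0,0,60]
    - [0,0,0,1.5,0,-5,60]
    - [0,0,0,1.5,0,-9,60]
    - [0,0,0,1.5,0,-11.8,60]
    - [0,0,0.14,-2,-1,-11.8,60]
    - [0,0,0.28,-6,-2,-11.8,60]
    - [0,0,0.42,-10,-3,-11.8,60]
    - [0,0,0.56,-14,-4,-11.8,60]
    - [0,0,0.7,-18,-5,-11.8,60]
    - [0,0,0.84,-20.1,-6,-11.8,60]
    - [0,0,0.93,-20.1,-6,-11.8,60]

```text
t: 8.3
tcp_pos: [0.3718, -0.2091, 0.1302]
tool_rot: [[0.805, 0.593, 0.0], [0.593, -0.805, -0.0], [-0.0, 0.0, -1.0]]
contact_force: [-0.2, -0.1, 0.1]
width: 0.0651
```

Emit:
carry_out:
  moves:
    - [0,0,0,0,0,0,60]
    - [0,0,0,0,0,0,60]

```text
t: 8.5
tcp_pos: [0.3725, -0.2068, 0.1303]
tool_rot: [[0.798, 0.602, -0.0], [0.602, -0.798, 0.0], [0.0, -0.0, -1.0]]
contact_force: [-0.6, -0.1, 0.6]
width: 0.0655
```

```bash
python3 - <<'E'
from h import *
d=np.array([.8,.6]);B=np.array([.4226,-.1705]); p=B-.063*d; a=np.arctan2(.6,.8)
plan([*p,.012],a);plan([*(p+.05*d),.012],a); tins()
E
```

```text
to [ 0.372 -0.208  0.012] rz 0.003 d cm [-0.11  0.1  11.83] q6 0.26 t 8.50
to [ 0.412 -0.178  0.012] rz 0.003 d cm [ 4.89  0.12 11.83] q6 0.26 t 8.50
top 795 c 0.4380 0.1839 r 0.0453 z 0.0620 [250. 291.]
top 799 c 0.4315 -0.0475 r 0.0447 z 0.0622 [334. 294.]
top 709 c 0.4226 -0.1702 r 0.0451 z 0.0616 [378. 296.]
```

Emit:
carry_out:
  moves:
    - [0,0,0,-0.1,0.1,4,60]
    - [0,0,0,-0.1,0.1,8,60]
    - [0,0,0,-0.1,0.1,11,60]
    - [0,0,0,-0.1,0.1,11.8,60]
    - [0,0,0,-0.1,0.1,11.8,60]
    - [0,0,0,0.5,0.1,11.8,60]
    - [0,0,0,1,0.1,11.8,60]
    - [0,0,0,1.4,0.1,11.8,60]
    - [0,0,0,1.7,0.1,11.8,60]

```text
t: 9.45
tcp_pos: [0.3873, -0.1979, 0.013]
tool_rot: [[0.8, 0.6, 0.001], [0.6, -0.8, -0.001], [0.001, 0.002, -1.0]]
contact_force: [0.8, 0.2, -0.5]
width: 0.0654
```

Emit:
carry_out:
  moves:
    - [0,0,0,0.3,0,0,60]
    - [0,0,0,0.6,0,0,60]
    - [0,0,0,0.9,0,0,60]
    - [0,0,0,1.2,0,0,60]

```text
t: 9.85
tcp_pos: [0.3957, -0.1908, 0.0124]
tool_rot: [[0.801, 0.599, -0.001], [0.599, -0.801, 0.0], [-0.0, -0.001, -1.0]]
contact_force: [-7.0, -4.3, 4.9]
width: 0.0651
```

Emit:
carry_out:
  moves:
    - [0,0,0,0.3,0,0,60]
    - [0,0,0,0.6,0,0,60]

```text
t: 10.05
tcp_pos: [0.4005, -0.1872, 0.0124]
tool_rot: [[0.801, 0.599, -0.001], [0.599, -0.801, 0.0], [-0.0, -0.001, -1.0]]
contact_force: [-6.5, -4.8, 5.5]
width: 0.0656
```

Emit:
carry_out:
  moves:
    - [0,0,0,0.3,0,0,60]
    - [0,0,0,0.6,0,0,60]

```text
t: 10.25
tcp_pos: [0.4053, -0.1836, 0.0125]
tool_rot: [[0.801, 0.599, -0.001], [0.599, -0.801, 0.0], [-0.0, -0.001, -1.0]]
contact_force: [-6.6, -4.7, 5.6]
width: 0.0653
```

```bash
python3 - <<'E'
from h import *
s=tins(); cv2.imwrite("pics/top2.png",s["color"][:,:,::-1])
s=robot.read_state();print(s["tcp_pos"],s["contact_force"])
E
```

```text
top 796 c 0.4386 0.1840 r 0.0453 z 0.0617 [250. 291.]
top 285 c 0.4407 -0.1568 r 0.0446 z 0.0616 [368. 286.]
top 274 c 0.4420 -0.0547 r 0.0420 z 0.0616 [339. 286.]
[ 0.40561807 -0.1834234   0.0124598 ] [-3.74046245 -1.92272067  3.31992908]
```

B takes about 8 N against about 1–2 N for the others, so B (`tin_b`-like, at top px (379,297)) is the full one. I'll push it to Q (0.54,−0.10), clear of A, then to the dock axis, then in.

```bash
python3 - <<'E'
from h import *
B=np.array([.4407,-.1568]);Q=np.array([.54,-.10]); d=(Q-B)/np.linalg.norm(Q-B);a=np.arctan2(d[1],d[0]);print(d,np.linalg.norm(Q-B))
plan([*(B-.055*d),.014],a);plan([*(B-.044*d),.014],a);plan([*(Q-.044*d),.014],a)
E
```

```text
[0.86802789 0.49651545] 0.11439724647035876
to [ 0.393 -0.184  0.014] rz 0.123 d cm [-1.05 -0.7  -0.15] q6 0.36 t 10.30
to [ 0.403 -0.179  0.014] rz 0.123 d cm [ 0.04 -0.57 -0.15] q6 0.36 t 10.30
to [ 0.502 -0.122  0.014] rz 0.123 d cm [11.39  0.84 -0.16] q6 0.36 t 10.30
```

Emit:
carry_out:
  moves:
    - [0,0,0,-1,0,-0.15,60]
    - [0,0,0.12,-1.05,-0.7,-0.15,60]
    - [0,0,0.12,-0.6,-0.65,-0.15,60]
    - [0,0,0.12,-0.2,-0.6,-0.15,60]
    - [0,0,0.12,0.1,-0.56,-0.15,60]
    - [0,0,0.12,0.4,-0.52,-0.15,60]
    - [0,0,0.12,0.7,-0.48,-0.15,60]
    - [0,0,0.12,1.0,-0.45,-0.15,60]
    - [0,0,0.12,1.3,-0.41,-0.15,60]
    - [0,0,0.12,1.6,-0.37,-0.15,60]
    - [0,0,0.12,1.9,-0.33,-0.15,60]

```text
t: 11.4
tcp_pos: [0.4187, -0.1694, 0.0138]
tool_rot: [[0.866, 0.501, -0.001], [0.501, -0.866, 0.001], [-0.001, -0.001, -1.0]]
contact_force: [-5.5, -3.0, 3.4]
width: 0.0656
```

```bash
python3 - <<'E'
from h import *
s=tins(); s=tins("side"); cv2.imwrite("pics/side3.png",s["color"][:,:,::-1])
Q=np.array([.54,-.10]); d=np.array([.868,.4965])
plan([*(Q-.044*d),.014],np.arctan2(d[1],d[0]))
E
```

```text
top 269 c 0.4542 -0.1478 r 0.0446 z 0.0618 [366. 279.]
top 811 c 0.4385 0.1837 r 0.0452 z 0.0618 [250. 291.]
top 431 c 0.4340 -0.0491 r 0.0443 z 0.0619 [338. 288.]
side 889 c 2.2056 0.6843 r 0.6780 z 0.0619 [530.  42.]
side 368 c 0.2283 1.3009 r 0.1615 z 0.0623 [43. 92.]
side 516 c 0.4373 0.1817 r 0.0458 z 0.0616 [221. 227.]
side 271 c 0.4103 -0.0397 r 0.0359 z 0.0616 [255. 282.]
side 130 c 0.4868 -0.1512 r 0.0251 z 0.0618 [311. 297.]
side 124 c 0.3999 -0.1516 r 0.0389 z 0.0611 [281. 314.]
side 651 c -0.0014 -0.0211 r 0.0856 z 0.0617 [ 76. 380.]
to [ 0.502 -0.122  0.014] rz 0.005 d cm [ 9.54  0.04 -0.03] q6 0.52 t 11.50
```

View pics/side3.png

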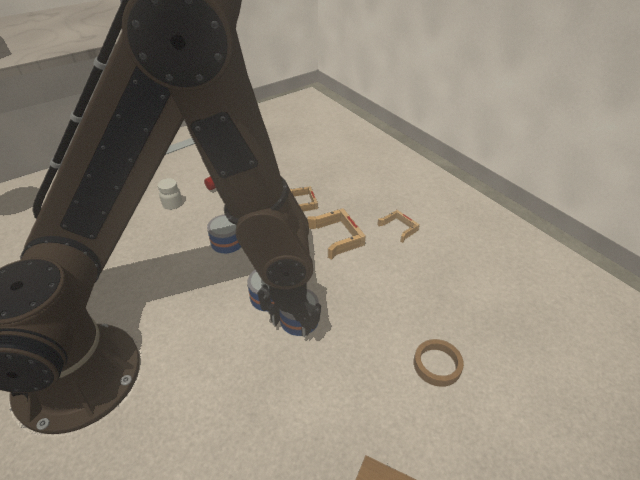

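The side view shows the gripper behind B (px ~300,315), with A just past it at (258,290). I'll continue to Q.

Emit:
carry_out:
  moves:
    - [0,0,0,0.4,0,0,60]
    - [0,0,0,0.8,0,0,60]
    - [0,0,0,1.2,0,0,60]
    - [0,0,0,1.6,0,0,60]
    - [0,0,0,2,0,0,60]
    - [0,0,0,2.4,0,0,60]
    - [0,0,0,2.8,0,0,60]
    - [0,0,0,3.2,0,0,60]
    - [0,0,0,3.6,0,0,60]
    - [0,0,0,4,0,0,60]
    - [0,0,0,4.4,0,0,60]
    - [0,0,0,4.8,0,0,60]

```text
t: 12.7
tcp_pos: [0.4602, -0.1455, 0.0137]
tool_rot: [[0.866, 0.5, -0.001], [0.5, -0.866, 0.0], [-0.001, -0.001, -1.0]]
contact_force: [-6.0, -4.2, 2.6]
width: 0.0654
```

Emit:
carry_out:
  moves:
    - [0,0,0,0.4,0,0,60]
    - [0,0,0,0.8,0,0,60]
    - [0,0,0,1.2,0,0,60]
    - [0,0,0,1.6,0,0,60]
    - [0,0,0,2,0,0,60]
    - [0,0,0,2.4,0,0,60]
    - [0,0,0,2.8,0,0,60]
    - [0,0,0,3.2,0,0,60]
    - [0,0,0,3.6,0,0,60]
    - [0,0,0,4,0,0,60]
    - [0,0,0,4.4,0,0,60]
    - [0,0,0,4.7,0,0,60]

```text
t: 13.9
tcp_pos: [0.5009, -0.122, 0.0137]
tool_rot: [[0.866, 0.5, -0.001], [0.5, -0.866, 0.0], [-0.001, -0.001, -1.0]]
contact_force: [-6.7, -3.1, 3.2]
width: 0.0652
```

Emit:
carry_out:
  moves:
    - [0,0,0,-1,0,0,60]
    - [0,0,0,-2,0,0,60]
    - [0,0,0,-2,0,-5,60]
    - [0,0,0,-2,0,-9,60]
    - [0,0,0,-2,0,-11,60]

```text
t: 14.4
tcp_pos: [0.4839, -0.1329, 0.1265]
tool_rot: [[0.867, 0.499, 0.003], [0.499, -0.867, -0.001], [0.002, 0.002, -1.0]]
contact_force: [-0.3, -0.8, 0.1]
width: 0.0651
```

```bash
python3 - <<'E'
from h import *
s=tins(); print(robot.read_state()["tcp_pos"])
E
```

```text
top 403 c 0.5363 -0.1005 r 0.0447 z 0.0619 [349. 251.]
top 805 c 0.4386 0.1841 r 0.0450 z 0.0618 [250. 291.]
top 510 c 0.4322 -0.0467 r 0.0445 z 0.0622 [329. 292.]
[ 0.48466016 -0.13311685  0.12827472]
```

```bash
python3 - <<'E'
from h import *
B=np.array([.537,-.1005]);S=SEAT-.13*U; d=(S-B)/np.linalg.norm(S-B);a=np.arctan2(d[1],d[0]);print(S,d,a,np.linalg.norm(S-B))
plan([*(B-.07*d),.12],a)
E
```

```text
[0.56041822 0.05224991] [0.15154031 0.98845108] 1.4186699359882313 0.15453462140625943
to [ 0.526 -0.17   0.12 ] rz -0.896 d cm [1.79 5.25 0.86] q6 0.65 t 14.45
```

Emit:
carry_out:
  moves:
    - [0,0,-0.14,0.3,0.8,0,60]
    - [0,0,-0.28,0.6,1.6,0.2,60]
    - [0,0,-0.42,0.9,2.5,0.4,60]
    - [0,0,-0.56,1.2,3.4,0.6,60]
    - [0,0,-0.7,1.5,4.3,0.8,60]
    - [0,0,-0.84,1.8,5.25,0.8,60]
    - [0,0,-0.9,1.8,5.25,0.8,60]
    - [0,0,-0.9,1.8,5.25,0.8,60]
    - [0,0,-0.9,1.8,5.25,0.8,60]

```text
t: 15.35
tcp_pos: [0.5252, -0.1688, 0.1154]
tool_rot: [[0.15, 0.989, -0.001], [0.989, -0.15, 0.0], [0.0, -0.001, -1.0]]
contact_force: [-1.1, 0.2, -0.2]
width: 0.0651
```

```bash
python3 - <<'E'
from h import *
tins()
B=np.array([.537,-.1005]);S=SEAT-.13*U; d=(S-B)/np.linalg.norm(S-B);a=np.arctan2(d[1],d[0])
plan([*(B-.07*d),.014],a);plan([*(S-.044*d),.014],a)
E
```

```text
top 570 c 0.5364 -0.1006 r 0.0450 z 0.0621 [350. 255.]
top 803 c 0.4386 0.1842 r 0.0453 z 0.0618 [250. 291.]
top 746 c 0.4317 -0.0469 r 0.0448 z 0.0621 [333. 293.]
to [ 0.526 -0.17   0.014] rz 0.002 d cm [-0.08  0.13 10.15] q6 -0.28 t 15.40
to [0.554 0.009 0.014] rz 0.002 d cm [17.97  0.17 10.16] q6 -0.28 t 15.40
```

Emit:
carry_out:
  moves:
    - [0,0,0,0,0.1,4,60]
    - [0,0,0,0,0.1,8,60]
    - [0,0,0,0,0.1,10.1,60]
    - [0,0,0,0.6,0.1,10.1,60]
    - [0,0,0,1.2,0.1,10.1,60]
    - [0,0,0,1.8,0.1,10.1,60]
    - [0,0,0,2.2,0.1,10.1,60]
    - [0,0,0,2.6,0.1,10.1,60]
    - [0,0,0,3,0.1,10.1,60]
    - [0,0,0,3.4,0.1,10.1,60]
    - [0,0,0,3.8,0.1,10.1,60]
    - [0,0,0,4.2,0.1,10.1,60]

```text
t: 16.6
tcp_pos: [0.5335, -0.1278, 0.0154]
tool_rot: [[0.148, 0.989, 0.002], [0.989, -0.148, -0.001], [-0.001, 0.002, -1.0]]
contact_force: [-1.6, -6.3, 3.7]
width: 0.065
```

Emit:
carry_out:
  moves:
    - [0,0,0,0.4,0,0,60]
    - [0,0,0,0.8,0,0,60]
    - [0,0,0,1.2,0,0,60]
    - [0,0,0,1.6,0,0,60]
    - [0,0,0,2,0,0,60]
    - [0,0,0,2.4,0,0,60]
    - [0,0,0,2.8,0,0,60]
    - [0,0,0,3.2,0,0,60]
    - [0,0,0,3.6,0,0,60]
    - [0,0,0,4,0,0,60]
    - [0,0,0,4.4,0,0,60]
    - [0,0,0,4.8,0,0,60]

```text
t: 17.8
tcp_pos: [0.5405, -0.0803, 0.0154]
tool_rot: [[0.148, 0.989, 0.002], [0.989, -0.148, -0.001], [-0.001, 0.002, -1.0]]
contact_force: [-1.1, -6.6, 3.5]
width: 0.0652
```

Emit:
carry_out:
  moves:
    - [0,0,0,0.4,0,0,60]
    - [0,0,0,0.8,0,0,60]
    - [0,0,0,1.2,0,0,60]
    - [0,0,0,1.6,0,0,60]
    - [0,0,0,2,0,0,60]
    - [0,0,0,2.4,0,0,60]
    - [0,0,0,2.8,0,0,60]
    - [0,0,0,3.2,0,0,60]
    - [0,0,0,3.6,0,0,60]
    - [0,0,0,4,0,0,60]
    - [0,0,0,4.4,0,0,60]
    - [0,0,0,4.8,0,0,60]

```text
t: 19.0
tcp_pos: [0.5475, -0.0327, 0.0154]
tool_rot: [[0.148, 0.989, 0.001], [0.989, -0.148, -0.001], [-0.0, 0.001, -1.0]]
contact_force: [-1.1, -7.1, 3.2]
width: 0.0655
```

```bash
python3 - <<'E'
from h import *
s=tins(); cv2.imwrite("pics/top4.png",s["color"][110:350,110:510,::-1])
B=np.array([.537,-.1005]);S=SEAT-.13*U; d=(S-B)/np.linalg.norm(S-B);a=np.arctan2(d[1],d[0])
plan([*(S-.044*d),.014],a)
E
```

```text
top 295 c 0.4501 0.1822 r 0.0423 z 0.0623 [252. 283.]
to [0.554 0.009 0.014] rz 0.004 d cm [4.14 0.01 0.14] q6 -0.03 t 19.05
```

View pics/top4.png

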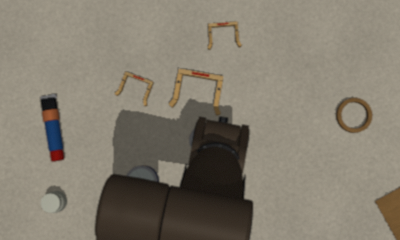

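Emit:
carry_out:
  moves:
    - [0,0,0,0.4,0,0,60]
    - [0,0,0,0.8,0,0,60]
    - [0,0,0,1.2,0,0,60]
    - [0,0,0,1.6,0,0,60]
    - [0,0,0,2,0,0,60]
    - [0,0,0,2.4,0,0,60]
    - [0,0,0,2.8,0,0,60]
    - [0,0,0,3.2,0,0,60]
    - [0,0,0,3.6,0,0,60]
    - [0,0,0,4,0,0,60]
    - [0,0,0,4.2,0,0,60]

```text
t: 20.15
tcp_pos: [0.5536, 0.009, 0.0153]
tool_rot: [[0.147, 0.989, 0.001], [0.989, -0.147, -0.0], [-0.0, 0.001, -1.0]]
contact_force: [-0.6, -6.9, 4.3]
width: 0.0653
```

Emit:
carry_out:
  moves:
    - [0,0,0,-1,0,0,60]
    - [0,0,0,-2,0,0,60]
    - [0,0,0,-2.5,0,-5,60]
    - [0,0,0,-5,0,-9,60]
    - [0,0,0,-9,0,-12,60]
    - [0,0,0,-13,0,-14,60]

```text
t: 20.75
tcp_pos: [0.5339, -0.1211, 0.1571]
tool_rot: [[0.147, 0.989, 0.002], [0.989, -0.147, -0.001], [-0.0, 0.002, -1.0]]
contact_force: [0.5, -0.3, -0.4]
width: 0.0652
```

```bash
python3 - <<'E'
from h import *
s=tins(); cv2.imwrite("pics/top5.png",s["color"][110:350,110:510,::-1]);s=tins("side")
E
```

```text
top 776 c 0.5585 0.0495 r 0.0448 z 0.0620 [299. 248.]
top 796 c 0.4383 0.1839 r 0.0455 z 0.0623 [250. 291.]
top 222 c 0.4381 -0.0286 r 0.0391 z 0.0620 [324. 291.]
side 871 c 2.1999 0.6784 r 0.6733 z 0.0619 [530.  42.]
side 663 c 0.4368 0.1819 r 0.0471 z 0.0615 [224. 226.]
side 414 c 0.5568 0.0485 r 0.0459 z 0.0613 [284. 238.]
side 942 c 0.4313 -0.0485 r 0.0464 z 0.0616 [266. 281.]
side 666 c -0.0116 -0.0268 r 0.0947 z 0.0615 [ 74. 381.]
```

View pics/top5.png

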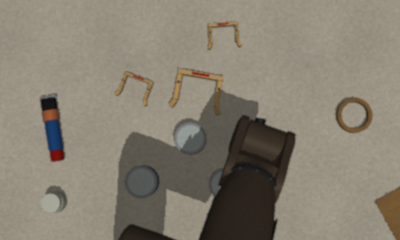

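```bash
python3 - <<'E'
from h import *
B=np.array([.558,.0492]); v=B-SEAT; print("dock frame",v@U,v@N)
d=(SEAT-B)/np.linalg.norm(SEAT-B);a=np.arctan2(d[1],d[0]);print(d,a)
plan([*(B-.078*d),.13],a)
E
```

```text
dock frame -0.13186053931579508 -0.0034187967689882338
[ 0.9893495  -0.14555947] -0.14607843904804185
to [0.481 0.061 0.13 ] rz 1.565 d cm [17.43 -8.1   2.69] q6 -0.20 t 20.85
```

Emit:
carry_out:
  moves:
    - [0,0,0.14,0,-0.8,0,110]
    - [0,0,0.28,1,-1.6,0,110]
    - [0,0,0.42,3,-2.4,0.5,110]
    - [0,0,0.56,5,-3.2,1,110]
    - [0,0,0.7,7,-4,1.5,110]
    - [0,0,0.84,9,-4.8,2,110]
    - [0,0,0.98,11,-5.6,2.5,110]
    - [0,0,1.12,13,-6.4,2.7,110]
    - [0,0,1.26,15,-7.2,2.7,110]
    - [0,0,1.4,16.5,-8.1,2.7,110]
    - [0,0,1.54,17.4,-8.1,2.7,110]
    - [0,0,1.565,17.4,-8.1,2.7,110]

```text
t: 22.05
tcp_pos: [0.4792, 0.0655, 0.1274]
tool_rot: [[0.99, -0.143, -0.001], [-0.143, -0.99, 0.0], [-0.001, -0.0, -1.0]]
contact_force: [-0.8, -0.3, -0.8]
width: 0.0484
```

Emit:
carry_out:
  moves:
    - [0,0,0,0,0,0,110]
    - [0,0,0,0,0,0,110]

```text
t: 22.25
tcp_pos: [0.4796, 0.0642, 0.1276]
tool_rot: [[0.99, -0.139, -0.0], [-0.139, -0.99, 0.0], [-0.0, -0.0, -1.0]]
contact_force: [0.4, -0.2, -0.0]
width: 0.0485
```

```bash
python3 - <<'E'
from h import *
tins()
B=np.array([.558,.0492]); d=(SEAT-B)/np.linalg.norm(SEAT-B);a=np.arctan2(d[1],d[0])
plan([*(B-.078*d),.014],a);plan([*(SEAT-.05*d),.014],a);print(robot.read_state()["tool_rot"].round(3))
E
```

```text
top 681 c 0.5585 0.0497 r 0.0448 z 0.0620 [299. 246.]
top 523 c 0.4388 0.1851 r 0.0445 z 0.0619 [246. 291.]
top 801 c 0.4320 -0.0470 r 0.0449 z 0.0617 [334. 294.]
to [0.481 0.061 0.014] rz 0.006 d cm [ 0.17  0.34 11.37] q6 1.71 t 22.30
to [0.639 0.037 0.014] rz 0.006 d cm [16.16  0.43 11.36] q6 1.71 t 22.30
[[ 0.99 -0.14 -0.  ]
 [-0.14 -0.99  0.  ]
 [-0.   -0.   -1.  ]]
```

Emit:
carry_out:
  moves:
    - [0,0,0,0.1,0.3,4,110]
    - [0,0,0,0.1,0.35,8,110]
    - [0,0,0,0.1,0.35,11.3,110]
    - [0,0,0,0.7,0.35,11.3,110]
    - [0,0,0,1.3,0.35,11.3,110]
    - [0,0,0,1.9,0.35,11.3,110]
    - [0,0,0,2.4,0.36,11.3,110]
    - [0,0,0,2.8,0.36,11.3,110]
    - [0,0,0,3.2,0.36,11.3,110]
    - [0,0,0,3.6,0.37,11.3,110]
    - [0,0,0,4,0.37,11.3,110]
    - [0,0,0,4.4,0.37,11.3,110]

```text
t: 23.5
tcp_pos: [0.521, 0.055, 0.015]
tool_rot: [[0.99, -0.141, -0.004], [-0.141, -0.99, 0.0], [-0.004, 0.0, -1.0]]
contact_force: [-8.8, 1.6, 7.1]
width: 0.0486
```

Emit:
carry_out:
  moves:
    - [0,0,0,0.4,0,0,110]
    - [0,0,0,0.8,0,0,110]
    - [0,0,0,1.2,0.01,0,110]
    - [0,0,0,1.6,0.01,0,110]
    - [0,0,0,2,0.01,0,110]
    - [0,0,0,2.4,0.02,0,110]
    - [0,0,0,2.8,0.02,0,110]
    - [0,0,0,3.2,0.02,0,110]
    - [0,0,0,3.6,0.03,0,110]
    - [0,0,0,4,0.03,0,110]
    - [0,0,0,4.4,0.03,0,110]
    - [0,0,0,4.8,0.03,0,110]

```text
t: 24.7
tcp_pos: [0.5686, 0.0479, 0.015]
tool_rot: [[0.99, -0.141, -0.004], [-0.141, -0.99, 0.0], [-0.004, 0.0, -1.0]]
contact_force: [-9.2, 0.9, 6.8]
width: 0.0484
```

```bash
cat >> h.py <<'E'
def tinfit(n,c0,rad=.06):
    # known-radius circle fit on the lid's visible rim points near c0
    s=robot.snapshot(n);P=cloud(s);z=P[...,2]
    m=(z>.055)&(z<.068)&(np.hypot(P[...,0]-c0[0],P[...,1]-c0[1])<rad)
    q=P[m][:,:2]; (x,y),r=cv2.minEnclosingCircle(q.astype(np.float32)); v=np.array([x,y])-SEAT
    print(n,len(q),"c %.4f %.4f r %.4f"%(x,y,r),"dock",(v@U).round(4),(v@N).round(4)); return s
E
python3 - <<'E'
from h import *
st=robot.read_state();t=st["tcp_pos"];print(t,st["contact_force"]); c=t[:2]+.05*st["tool_rot"][:2,0]
for n in("top","side"):
    s=tinfit(n,c); cv2.imwrite(f"pics/{n}6.png",s["color"][:,:,::-1])
v=c-SEAT;print("pred dock",v@U,v@N)
E
```

```text
[0.56863008 0.04794252 0.01501291] [-9.17283274  0.90616378  6.77586529]
top 230 c 0.6341 0.0409 r 0.0405 dock -0.0554 0.0014
side 452 c 0.6108 0.0439 r 0.0517 dock -0.0789 0.0004
pred dock -0.07119502828692975 -0.001335840810157355
```

View pics/side6.png

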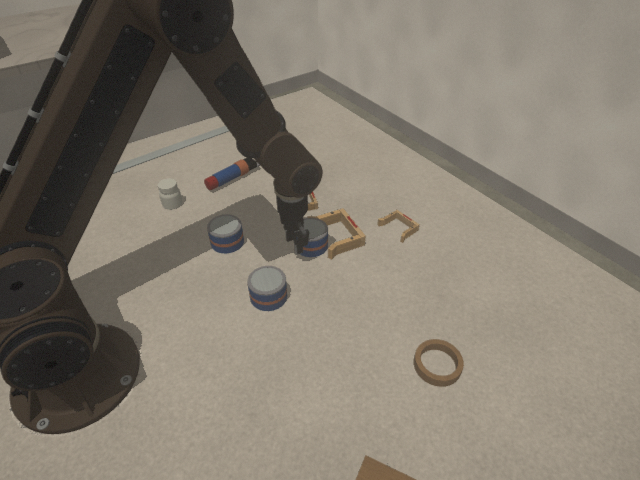

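The side view shows B at the dock mouth (px ~313,237), upright, and bystanders untouched. I'll continue slowly.

Emit:
carry_out:
  moves:
    - [0,0,0,0.3,0,0,110]
    - [0,0,0,0.6,0,0,110]
    - [0,0,0,0.9,0,0,110]
    - [0,0,0,1.2,0,0,110]
    - [0,0,0,1.5,0,0,110]
    - [0,0,0,1.8,0,0,110]
    - [0,0,0,2.1,0,0,110]
    - [0,0,0,2.4,0,0,110]
    - [0,0,0,2.7,0,0,110]
    - [0,0,0,3,0,0,110]

```text
t: 25.8
tcp_pos: [0.5985, 0.0437, 0.015]
tool_rot: [[0.99, -0.141, -0.003], [-0.141, -0.99, 0.0], [-0.003, 0.0, -1.0]]
contact_force: [-8.0, 1.5, 5.9]
width: 0.0487
```

Emit:
carry_out:
  moves:
    - [0,0,0,0.2,0,0,110]
    - [0,0,0,0.4,0,0,110]
    - [0,0,0,0.6,0,0,110]
    - [0,0,0,0.8,0,0,110]
    - [0,0,0,1,0,0,110]
    - [0,0,0,1.2,0,0,110]
    - [0,0,0,1.4,0,0,110]
    - [0,0,0,1.6,0,0,110]

```text
t: 26.6
tcp_pos: [0.6143, 0.0414, 0.015]
tool_rot: [[0.99, -0.141, -0.003], [-0.141, -0.99, 0.0], [-0.003, 0.0, -1.0]]
contact_force: [-8.0, 0.9, 5.6]
width: 0.0484
```

```bash
python3 - <<'E'
from h import *
st=robot.read_state();t=st["tcp_pos"];print(t,st["contact_force"]); c=t[:2]+.05*st["tool_rot"][:2,0]
for n in("top","side"):
    s=tinfit(n,c); cv2.imwrite(f"pics/{n}7.png",s["color"][:,:,::-1])
a=s["color"][150:290,230:430,::-1];cv2.imwrite("pics/side7c.png",cv2.resize(a,None,fx=4,fy=4,interpolation=cv2.INTER_CUBIC))
v=c-SEAT;print("pred dock",v@U,v@N)
E
```

```text
[0.61430119 0.04144362 0.01500711] [-8.00206454  0.92681667  5.61454712]
top 181 c 0.6655 0.0342 r 0.0420 dock -0.0234 0.0002
side 413 c 0.6561 0.0370 r 0.0511 dock -0.0331 0.0013
pred dock -0.025085453357203132 7.785686536504292e-05
```

View pics/side7c.png

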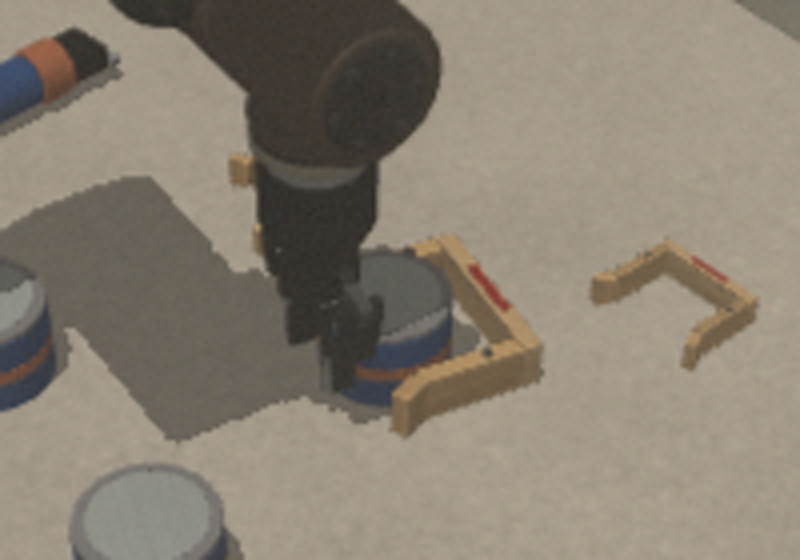

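Tin B is centred and about 24 mm short. I'll go on slowly along the dock axis.

Emit:
carry_out:
  moves:
    - [0,0,0,0.2,0,0,110]
    - [0,0,0,0.4,0.01,0,110]
    - [0,0,0,0.6,0.02,0,110]
    - [0,0,0,0.8,0.02,0,110]
    - [0,0,0,1,0.03,0,110]
    - [0,0,0,1.2,0.03,0,110]
    - [0,0,0,1.4,0.04,0,110]
    - [0,0,0,1.6,0.04,0,110]

```text
t: 27.5
tcp_pos: [0.6301, 0.0388, 0.015]
tool_rot: [[0.99, -0.141, -0.003], [-0.141, -0.99, 0.0], [-0.003, 0.0, -1.0]]
contact_force: [-8.4, 1.9, 5.9]
width: 0.0485
```

Emit:
carry_out:
  moves:
    - [0,0,0,0.1,0,0,110]
    - [0,0,0,0.2,0,0,110]
    - [0,0,0,0.3,0,0,110]

```text
t: 27.8
tcp_pos: [0.633, 0.0384, 0.015]
tool_rot: [[0.99, -0.141, -0.003], [-0.141, -0.99, 0.0], [-0.003, 0.0, -1.0]]
contact_force: [-8.2, 1.1, 6.0]
width: 0.0486
```

```bash
python3 - <<'E'
from h import *
st=robot.read_state();t=st["tcp_pos"];print(t,st["contact_force"]); c=t[:2]+.05*st["tool_rot"][:2,0]
s=tinfit("top",c); v=c-SEAT;print("pred dock",v@U,v@N)
E
```

```text
[0.63303938 0.03836307 0.01499601] [-8.15041136  1.10550025  5.99131016]
top 153 c 0.6805 0.0303 r 0.0448 dock -0.008 -0.0011
pred dock -0.006096507283289126 0.0002501154786850342
```

Emit:
carry_out:
  moves:
    - [0,0,0,0.05,0,0,110]
    - [0,0,0,0.1,0,0,110]
    - [0,0,0,0.15,0,0,110]
    - [0,0,0,0.2,0,0,110]

```text
t: 28.25
tcp_pos: [0.635, 0.0381, 0.015]
tool_rot: [[0.99, -0.141, -0.003], [-0.141, -0.99, 0.0], [-0.003, 0.0, -1.0]]
contact_force: [-8.1, 1.7, 5.0]
width: 0.0485
```

Emit:
carry_out:
  moves:
    - [0,0,0,0.05,0,0,110]
    - [0,0,0,0.1,0,0,110]
    - [0,0,0,0.15,0,0,110]

```text
t: 28.55
tcp_pos: [0.6365, 0.0379, 0.015]
tool_rot: [[0.99, -0.141, -0.003], [-0.141, -0.99, 0.0], [-0.003, 0.0, -1.0]]
contact_force: [-8.5, 0.5, 5.6]
width: 0.0485
```

Emit:
carry_out:
  moves:
    - [0,0,0,0.05,0,0,110]
    - [0,0,0,0.1,0,0,110]

```text
t: 28.75
tcp_pos: [0.6375, 0.0378, 0.015]
tool_rot: [[0.99, -0.141, -0.003], [-0.141, -0.99, 0.0], [-0.003, 0.0, -1.0]]
contact_force: [-7.0, 0.7, 5.0]
width: 0.0487
```

Emit:
carry_out:
  moves:
    - [0,0,0,0.05,0,0,110]
    - [0,0,0,0.1,0,0,110]

```text
t: 28.95
tcp_pos: [0.6385, 0.0376, 0.015]
tool_rot: [[0.99, -0.141, -0.003], [-0.141, -0.99, 0.0], [-0.003, 0.0, -1.0]]
contact_force: [-7.2, 1.6, 6.1]
width: 0.0484
```

Emit:
carry_out:
  moves:
    - [0,0,0,0.05,0,0,110]
    - [0,0,0,0.1,0,0,110]

```text
t: 29.15
tcp_pos: [0.6394, 0.0375, 0.015]
tool_rot: [[0.99, -0.141, -0.003], [-0.141, -0.99, 0.0], [-0.003, 0.0, -1.0]]
contact_force: [-8.5, 1.1, 5.2]
width: 0.0485
```

```bash
python3 - <<'E'
from h import *
st=robot.read_state();t=st["tcp_pos"];print(t,st["contact_force"]); c=t[:2]+.05*st["tool_rot"][:2,0]
s=tinfit("top",c); v=c-SEAT;print("pred dock",v@U,v@N)
a=s["color"][160:250,240:360,::-1];cv2.imwrite("pics/top8c.png",cv2.resize(a,None,fx=6,fy=6,interpolation=cv2.INTER_CUBIC))
E
```

```text
[0.63943985 0.03745261 0.01497039] [-8.51791786  1.0532527   5.18698136]
top 152 c 0.6973 0.0300 r 0.0390 dock 0.0087 0.0015
pred dock 0.000365287370302288 0.00045003310838670805
```

View pics/top8c.png

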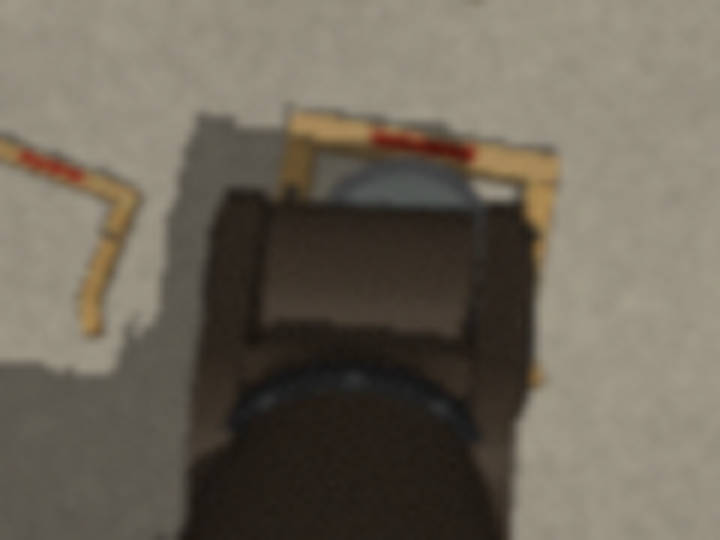

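Emit:
carry_out:
  moves:
    - [0,0,0,0.05,0,0,110]

```text
t: 29.3
tcp_pos: [0.6399, 0.0374, 0.015]
tool_rot: [[0.99, -0.141, -0.003], [-0.141, -0.99, 0.0], [-0.003, 0.0, -1.0]]
contact_force: [-8.2, 1.6, 6.0]
width: 0.0487
```

Emit:
carry_out:
  moves:
    - [0,0,0,0.05,0,0,110]

```text
t: 29.4
tcp_pos: [0.6405, 0.0373, 0.015]
tool_rot: [[0.99, -0.141, -0.003], [-0.141, -0.99, 0.0], [-0.003, 0.0, -1.0]]
contact_force: [-8.5, 1.6, 4.3]
width: 0.0484
```

Emit:
carry_out:
  moves:
    - [0,0,0,0.05,0,0,110]

```text
t: 29.5
tcp_pos: [0.6409, 0.0372, 0.015]
tool_rot: [[0.99, -0.142, -0.004], [-0.142, -0.99, 0.0], [-0.004, 0.0, -1.0]]
contact_force: [-10.0, 2.1, 6.5]
width: 0.0486
```

Emit:
carry_out:
  moves:
    - [0,0,0,0.05,0,0,110]

```text
t: 29.6
tcp_pos: [0.6409, 0.0372, 0.015]
tool_rot: [[0.99, -0.141, -0.005], [-0.141, -0.99, 0.0], [-0.005, 0.0, -1.0]]
contact_force: [-11.9, 2.4, 9.1]
width: 0.0482
```

The force rises and the TCP has stopped, so the tin is against the back wall. I'll retreat and check.

Emit:
carry_out:
  moves:
    - [0,0,0,-0.1,0,0,110]
    - [0,0,0,-0.3,0,0,110]
    - [0,0,0,-0.8,0,0,110]
    - [0,0,0,-1.6,0,0,110]
    - [0,0,0,-3,0,0,110]
    - [0,0,0,-4,0,-3,110]
    - [0,0,0,-6,0,-7,110]
    - [0,0,0,-9,0,-11,110]
    - [0,0,0,-12,0,-14,110]
    - [0,0,0,-15,0,-16,110]
    - [0,0,0,-17,0,-18,110]

```text
t: 30.7
tcp_pos: [0.4722, 0.0613, 0.1958]
tool_rot: [[0.99, -0.142, 0.0], [-0.142, -0.99, 0.0], [0.0, -0.0, -1.0]]
contact_force: [0.0, 0.8, -0.6]
width: 0.0486
```

```bash
python3 - <<'E'
from h import *
for n in("top","side"):
    s=tinfit(n,SEAT); cv2.imwrite(f"pics/{n}9.png",s["color"][:,:,::-1]); tins(n)
a=s["color"][150:330,170:430,::-1];cv2.imwrite("pics/side9c.png",cv2.resize(a,None,fx=3,fy=3,interpolation=cv2.INTER_CUBIC))
E
```

```text
top 723 c 0.6884 0.0297 r 0.0454 dock -0.0001 -0.0003
top 776 c 0.6883 0.0293 r 0.0451 z 0.0621 [306. 201.]
top 476 c 0.4391 0.1882 r 0.0448 z 0.0617 [245. 291.]
top 798 c 0.4318 -0.0470 r 0.0448 z 0.0620 [334. 294.]
side 624 c 0.6863 0.0287 r 0.0467 dock -0.002 -0.0016
side 871 c 2.2003 0.6813 r 0.6772 z 0.0618 [532.  42.]
side 325 c 0.4225 1.3062 r 0.1594 z 0.0617 [94. 79.]
side 639 c 0.6879 0.0273 r 0.0468 z 0.0614 [335. 221.]
side 660 c 0.4389 0.1827 r 0.0471 z 0.0614 [224. 226.]
side 929 c 0.4319 -0.0490 r 0.0470 z 0.0616 [266. 281.]
side 700 c -0.0114 -0.0304 r 0.0957 z 0.0615 [ 69. 383.]
```

View pics/side9c.png

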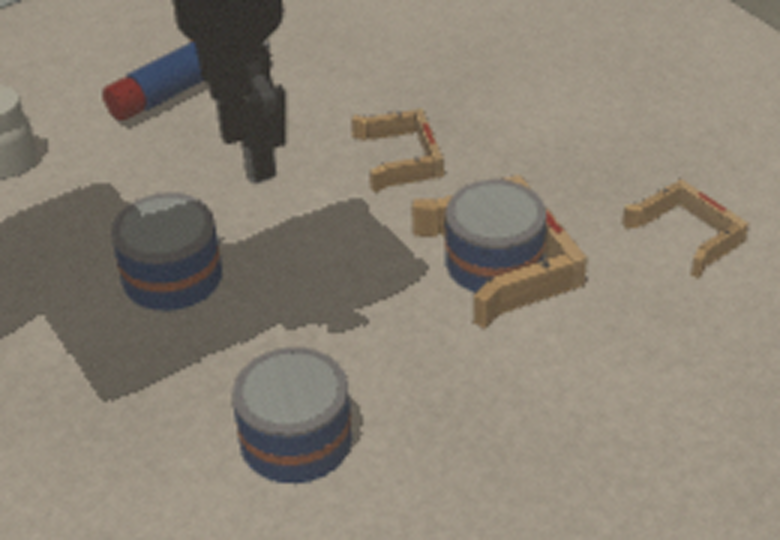

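View pics/top9.png

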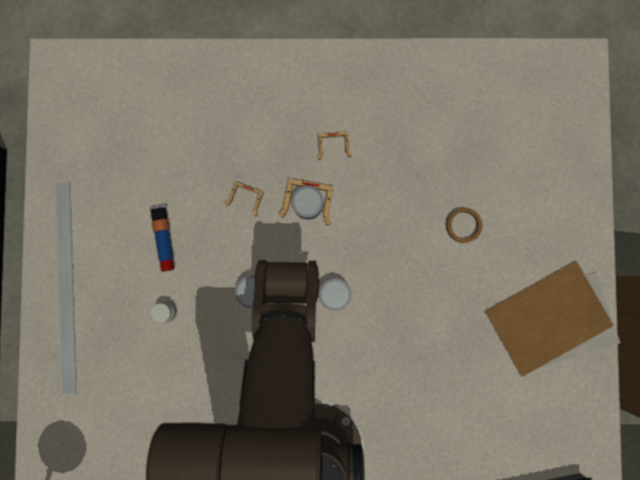

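The tin is home in the dock (top px 306,201; measured offset −0.1 / −0.3 mm). The light tins are at (245,291) and (334,294), and the bystanders are unmoved. Handing in.

```bash
python3 -c "
from station import robot
print(robot.close_job())"
```

```text
the job is handed in; nothing more can be done
None
```

The full tin is in the dock, upright and against the back wall, and the job is handed in. It took about 31 s of the 72 s allowed.

**Which tin:** I nudged all three. The one that started at about (0.42, −0.17) took about 8 N to slide. The other two took about 1.3 and 2.1 N.

**Docking:** I pushed it around the nearer light tin onto the dock's centre line, then slowly in. I stopped when the tool stalled and its horizontal force rose from about 8.5 to 12 N, well under the 25 N limit.

**Last checks:**
- **Docked tin:** the top camera puts it −0.1 mm along the dock and −0.3 mm across from fully home. The side camera, with a partly hidden view, says −2.0 and −1.6 mm. Both are within tolerance.
- **Light tins:** they stand more than 0.25 m from the seat.
- **Bystanders:** the clipper, tape and jar look unmoved in the pictures, but I did not measure them again.

**Disagreements:**
- Sliding forces came out higher than stated, about 8 N against 2–6 N for the full tin and 1–2 N against under 1 N for the light ones. The fingers were also pressing down on the full tin with about 3–7 N, and the force sensor is noisy, so I relied on the clear difference between tins.
- Backing off pulled one light tin back about 2 mm.

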